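Set the drill speed and hold a chassis bar in the fence corner

TASK

Get the small bench drill ready for the next hole in the robot chassis bar: first turn the speed dial to 5, the long tick halfway round its scale. Then lay the long aluminium bar with the two holes flat on the drill's plate, blank end under the drill, and press it firmly into the corner so that it bears flush against the side fence and the end fence at once. Finish while still holding it pressed there in the fingers, without touching the drill or disturbing the other things on the table.

Things in the scene. Friction and masses are not known exactly. Their poses are not given: they have to be found in the camera images.
- drill_stand: Small bench drill, fixed, 375 mm high. Origin: centre of the underside of its dark metal plate, 240 mm (x) x 140 mm (y), 15 mm thick, on the table. x points away from the robot, y left. Two low fences on the plate; round column, 44 mm at its foot, at x = 90 mm. On the right a control box 100 x 115 mm, 50 mm high, centred at x = -30, y = -130 mm.
- corner (a point): Inside corner of the two fences, at the plate's top face (15 mm above the table). Axes as the drill stand's: x runs along the side fence into the end fence; y points left into the side fence; z up. The seated bar lies at x = -150 to 0 and y = -30 to 0 mm; the plate's front edge is at x = -100 mm, so the bar's last 50 mm overhang it.
- side_fence: Side fence, fixed: aluminium bar 90 mm long (x), 12 mm thick, 12 mm high above the plate, with two 4 mm bolt heads on top. Origin: centre of its underside. Its inside face looks to -y and spans x = -90 to 0 mm from the corner.
- end_fence: End fence, fixed: aluminium bar 62 mm long (y), 12 mm thick, 12 mm high, two 4 mm bolt heads on top. Origin: centre of its underside. Its inside face looks to -x (towards the robot).
- drill: Slim drill hanging upright over the corner, fixed on an arm from the column. Origin: tip of the thin bit, 100 mm above the plate, at x = -20, y = -15 mm from the corner. Above the tip: chuck 17 mm across from 30 mm, drill body 37 mm across from 62 to 200 mm, clamp ring 52 mm across at 132 to 168 mm.
- dial (a joint): Speed dial on the control box: angle in rad, 0 to 4.712, growing clockwise from above. Ticks 0 to 10, 27 degrees apart, clockwise; 0, 5 and 10 are longer. At 0 the white pointer points 135 degrees anticlockwise of the corner's x axis (towards the robot, left); at 5 (2.356 rad) along it, straight away from the robot. It stays where left; friction 0.04 N m.
- dial_grip (a point): Centre of the dial's grip, on the turning axis, 68 mm above the table: a straight ridge 38 mm long, 12 mm thick, 20 mm tall (top 10 mm above this point, foot 10 mm below) on a round skirt 40 mm across. x along the ridge to the end with the white pointer line.
- bar_center (a point): Centre of the loose aluminium chassis bar, 150 x 30 x 20 mm, about 0.24 kg, flat on the table at the start. x along it to the blank end; z up. Two 8.5 mm through holes on its centre line at x = -64 and -24 mm mark the finished half; the other half is blank. Gripped across its 30 mm width about 33 mm from the finished end (x = -42 mm), the fingers clear fences, plate and drill.
- bar_blank_end (a point): Centre of the end face of the bar's blank end (75 mm from its centre along x).
- bar: The same bar; origin at the centre of its underside. It rubs on plate and fences (friction coefficient about 0.5 to 0.7), so it needs a firm push, some 10 to 15 N each way, to bear on both fences at once; pressing it down on the plate makes it stick more. Carried over the control box it must clear the dial, whose top is 78 mm above the table.
- offcut: Bystander, loose: short aluminium offcut, 75 x 30 x 20 mm, no holes. Origin at its underside.
- wheel: Bystander, loose: toy-robot wheel lying flat, 56 mm across, 26 mm high, in front of the robot. Origin at its underside.
- wheel_b: Bystander, loose: a second such wheel, on the right. Origin at its underside.
- controller: Bystander, loose: white programmable robot controller, 72 x 112 x 42 mm, on the left. Origin at its underside.
- motor: Bystander, loose: grey geared motor with white round end, about 110 x 32 x 32 mm, on the left. Origin at its underside.
- beam: Bystander, loose: grey plastic beam with a row of holes, 130 x 16 x 8 mm. Origin at its underside.
- screwdriver: Bystander, loose: screwdriver with black handle, 170 mm long, lying on the right.
There are look-alikes about, which are no part of the job. Leave any brown look-alike of the bar alone.

How it is judged (in metres and radians):
On the way, in this order (a step that is already met when the one before it is completed fails the run):
1. the speed dial is turned to 5 while the bar is still away from the corner (value of joint dial between 2.206 and 2.506 rad and distance between bar_blank_end and corner above 0.1 m), for 0.3 s.
2. the bar lies flat in the corner, pressed against both fences (x of bar_blank_end in the frame of corner between -0.003 and 0.003 m and y of bar_blank_end in the frame of corner between -0.018 and -0.012 m and z of bar_blank_end in the frame of corner between 0.007 and 0.013 m and z of bar_center in the frame of corner below 0.0135 m and angle between the x axis of bar_center and the x axis of corner, either way round below 0.03 rad and angle between bar_center's own z axis and vertical below 0.04 rad and contact force between bar and side_fence above 1 N and contact force between bar and end_fence above 1 N and contact force between bar and the fingers above 1 N), for 0.2 s.
At the end, for the whole second after the job is handed in: The dial reads 5 (within 0.15 rad). The bar lies flat on the plate, blank end in the corner, within 3 mm of both fences, parallel to the side fence within 0.03 rad, bearing on each fence with over 1 N and held by the fingers with over 1 N, all through the last second (all of step 2 and value of joint dial between 2.206 and 2.506 rad); the arm keeps its last pose, push and grip.
It fails at once if the drill is touched by the robot or the bar (contact force between anything else and drill above 1 N).
It fails at once if another thing on the table is disturbed (moved more than 20 mm) (distance of any of offcut, wheel, wheel_b, controller, motor, beam, screwdriver from where it was at the start of the episode above 0.02 m).
It also fails if it takes over 72 s, if anything falls off the work surface, if the arm or the gripper's body presses on something with over 40 N, if the wrist force passes 120 N, or if a joint passes its speed limit or range.

ROBOT

A 6-joint arm with a two-finger parallel gripper is mounted at the origin on the work surface. World frame = base frame: x ahead of the robot, y to its left, z up, the work surface at z = 0. Lengths are in m, angles in degrees, forces in N, time in s.
With the tool pointing down it reaches from about 0.375 to 0.9 m from the base axis. Payload 3.1 kg.
Tool frame: the origin (TCP) lies at the very end of the fingers, on their centre line; the grasp point (between the pads) lies 19 mm behind it; z points along the fingers, y is the line along which they close (so a half turn about z gives the same grasp; the last joint's range is limited). The gripper opens to 87 mm and grips with 3 to 60 N. Pads are 19 mm wide; open, the fingers measure 117 mm over their backs; the gripper's body (75 mm by 190 mm) begins 51 mm behind the grasp point.
Start: joints at [-80.529, 30.224, 82.088, -0, 67.689, -10.227], TCP at [0.211, -0.588, 0.223] pointing down, gripper open.
Joint ranges: [-176.69, 176.69], [-43.24, 126.21], [12.49, 139.97], [-82, 262], [0, 151.66], [-163.58, 163.58]. Speed limits (degrees/s): [159.86, 159.86, 180, 180, 180, 180].

INTERFACE

Orientations are given as a 3x3 rotation matrix whose columns are the frame's x, y, z axes.
In Python, from rig import bot, imaging gives the robot as it stands.
- The arm moves only by the tool drive_tool, never from a script. Its argument "deltas" is text: rows parted by semicolons, each of 5 numbers parted by spaces: the finger opening in mm, from 0 to 87, then the shift along the world's x, y, z in mm, then the turn about the world's z in rad. In form: jaw dx dy dz twist; .... A call has 1 to 12 rows; each row is the pose to reach, as a shift and turn from the pose commanded when the call began; what a row does not reach only later rows make up. A row lasts 1/10 s, in which the tool goes at most 50 mm and 8.59 degrees, less where a joint would pass 70% of its speed; a pose out of reach is approached as far as the arm can. A call with a gripper value outside its range is refused whole. The fingers move at their own pace and stop on an object; the grip force is fixed at half the most. Time passes only in rows, so rows that repeat a pose let the fingers close. It gives the time, the measured TCP pose, the force, the opening and the grip force at its end, in the units of the state.
- bot.read_state(): the state, without advancing time (a new reading comes with each control period).
- imaging.capture(name): name is "scene" or "top"; returns the picture (384x512x3 uint8, red, green, blue); there is no depth.
- imaging.camera_model(name): a dict with "fx", "fy", "cx", "cy" (pixels), "T" (4x4, takes a point from camera to world coordinates). Camera axes: x right, y down, z forward; pixel columns grow to the right and rows downward; lengths in m; the calibration is good to about 2 mm. A picture is of the moment at which its call begins. camera_model takes no time and is no camera call.
- bot.hand_in(): hands the job in; it is judged then, once.
The state is a dict: "time_s": time; "joint_positions": joint angles; "qvel": joint speeds; "tau": joint torques, N m; "position": TCP position; "tcp_rot": TCP orientation; "force": force on the tool from outside, world axes, zero at the start; "moment": the same for the moment, N m; "opening": opening from 0.0 (shut) to 1.0 (fully open); "grasp_force": force on a finger pad.
Only numpy, scipy, OpenCV 4.12 (cv2) and the standard library are available. Lean on these libraries where they do the work, as an engineer would, in place of code of your own. Each camera call takes 0.05 s, during which the arm holds its last target. There are 200 camera calls.

## Working session

There is one attempt and no reset: what is moved stays moved. The work goes in short steps, Python scripts to look and compute and a tool call to move; the robot and the scene stay as the last step left them, time stands still between calls to the robot, and variables do not carry over. Pictures are saved under pics/ and viewed, at most 10 in all, crops included, and the job is handed in when it is done.

Besides the shell and the picture viewer there is one more tool, called by a JSON object that holds its "method" and its "body", one argument or row to a line. drive_tool: Moves the arm, as the interface text tells. Its arguments: {"type":"object","properties":{"deltas":{"type":"string"}},"required":["deltas"]}

```bash
mkdir -p pics
python3 - <<'E'
from rig import bot, imaging
import cv2,numpy as np
np.set_printoptions(precision=4,suppress=True)
for n in("scene","top"):
    im=imaging.capture(n); cv2.imwrite(f"pics/{n}0.png",im[...,::-1])
    cv2.imwrite(f"pics/{n}0b.png",cv2.resize(im[...,::-1],(800,600),interpolation=cv2.INTER_CUBIC))
    m=imaging.camera_model(n);print(n,{k:m[k] for k in("fx","fy","cx","cy")});print(m["T"])
s=bot.read_state();print(s)
E
```

```text
scene {'fx': 357.89460070120447, 'fy': 357.89460070120447, 'cx': 262.40084369446396, 'cy': 195.25250993879183}
[[ 0.1885  0.8314 -0.5227  1.1599]
 [ 0.9821 -0.1624  0.096  -0.19  ]
 [-0.0051 -0.5314 -0.8471  1.1202]
 [ 0.      0.      0.      1.    ]]
top {'fx': 408.99935695186406, 'fy': 408.99935695186406, 'cx': 250.45085926596624, 'cy': 190.73009632127983}
[[ 0.0185 -0.9895  0.1435  0.3352]
 [-0.9998 -0.0168  0.0132 -0.0722]
 [-0.0106 -0.1437 -0.9896  1.2939]
 [ 0.      0.      0.      1.    ]]
{'time_s': 0.1, 'joint_positions': array([-80.5285,  30.2737,  82.152 ,  -0.0008,  67.689 , -10.2273]), 'qvel': array([ 0.026 , -0.0695, -0.1239, -0.0494, -0.1257, -0.0675]), 'tau': array([  0.0001, -44.0986, -17.7151,   0.0634,   0.0533,  -0.0001]), 'position': array([ 0.2106, -0.5877,  0.2217]), 'tcp_rot': array([[ 0.9415,  0.3371, -0.0003],
       [ 0.3371, -0.9415,  0.002 ],
       [ 0.0003, -0.002 , -1.    ]]), 'force': array([-0.0504,  0.1   , -0.3217]), 'moment': array([ 0.0181, -0.0144, -0.0434]), 'grasp_force': 0.0, 'opening': 0.999414142291941}
```

View pics/top0b.png

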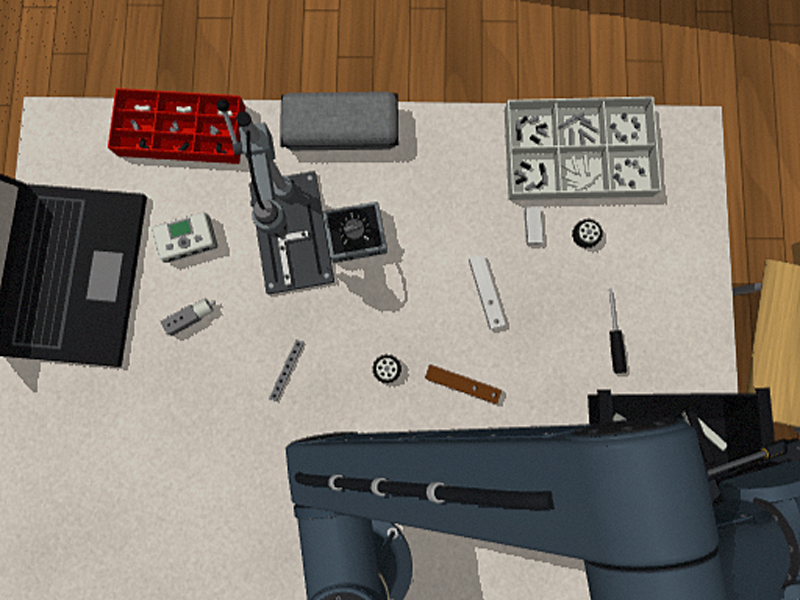

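View pics/scene0b.png

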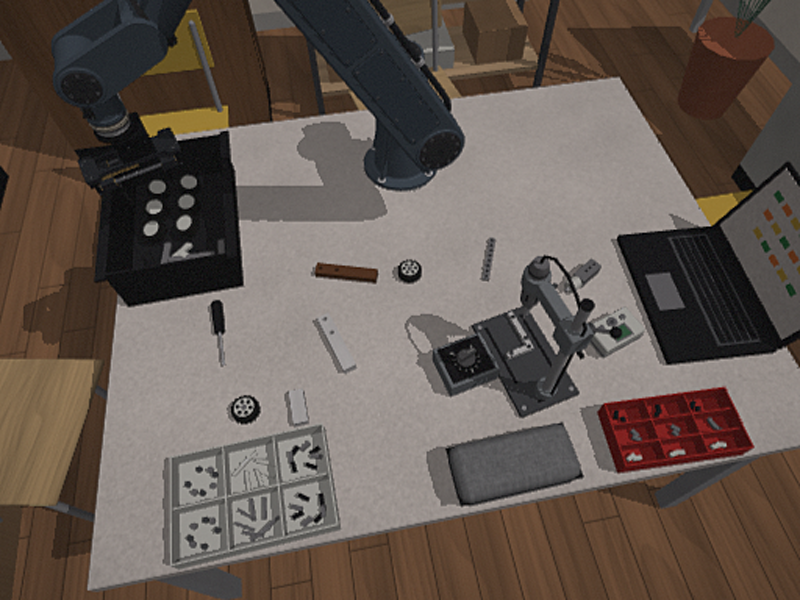

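The top view shows the drill plate at about (290,240) in the enlarged picture, the dial at (357,230), and the bar from (480,258) to (495,328) with its holes at the near end. I'll take closer crops next.

Run:
```python
import cv2,numpy as np
a=cv2.imread("pics/top0.png");b=cv2.imread("pics/scene0.png")
def crop(im,x,y,w,h,s):
    c=cv2.resize(im[y:y+h,x:x+w],None,fx=s,fy=s,interpolation=cv2.INTER_CUBIC)
    for i in range(0,w,10):
        cv2.putText(c,str(x+i),(i*s,8),0,.3,(0,0,255));cv2.line(c,(i*s,0),(i*s,h*s),(0,0,255) ,1) if i%20==0 else 0
    for i in range(0,h,10):
        cv2.putText(c,str(y+i),(0,i*s+8),0,.3,(0,0,255));cv2.line(c,(0,i*s),(w*s,i*s),(0,0,255),1) if i%20==0 else 0
    return c
cv2.imwrite("pics/c1.png",crop(a,160,110,100,75,8))
c=np.zeros((600,800,3),np.uint8)
t=crop(a,290,155,45,62,8);c[:t.shape[0],:t.shape[1]]=t
t=crop(b,196,196,50,50,8);c[:400,380:780]=t
cv2.imwrite("pics/c2.png",c)
cv2.imwrite("pics/c3.png",crop(b,270,185,100,75,8))
```

```text
(no output)
```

View pics/c1.png

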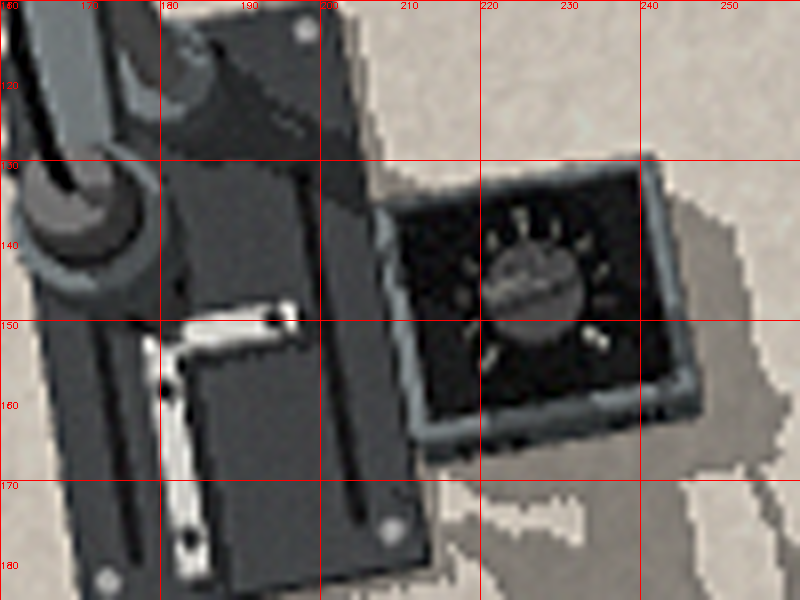

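View pics/c2.png

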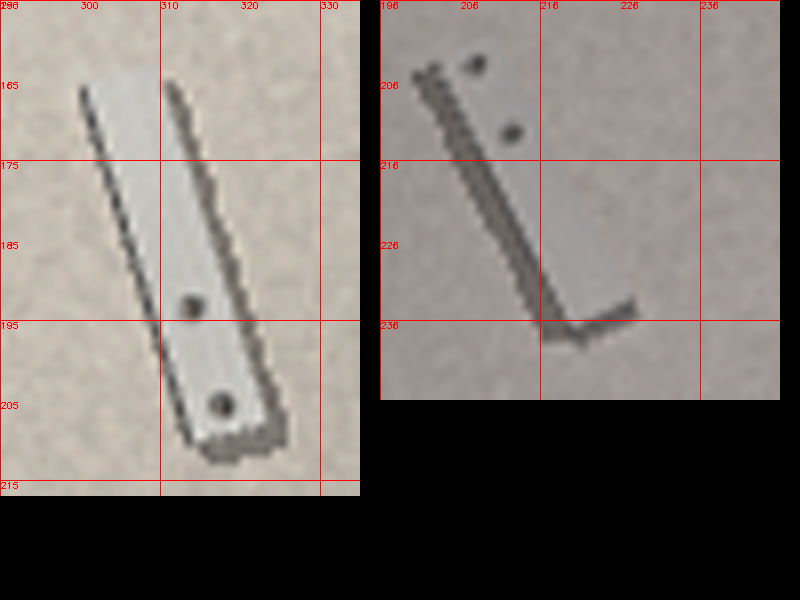

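View pics/c3.png

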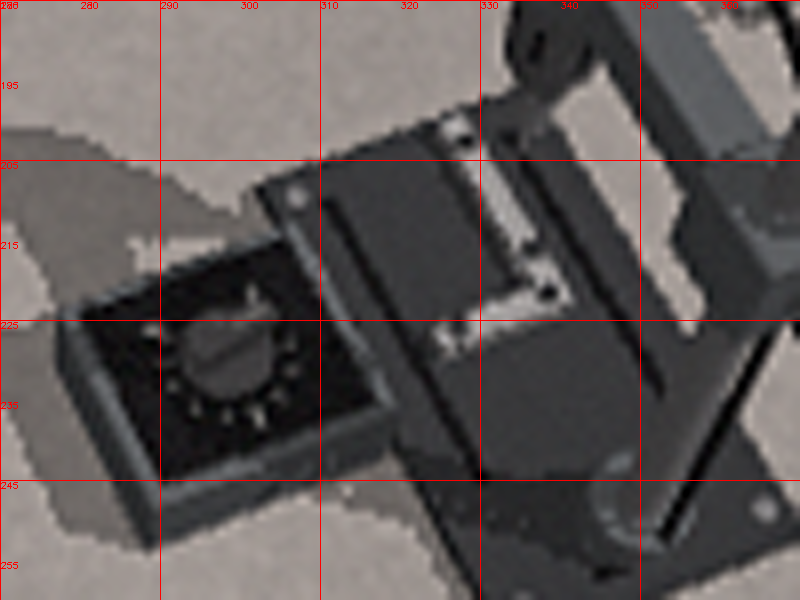

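The bar's holes show at top (314,193) and (318,205.5). The blank end is at about (305,164). The fence inside corner is at top (183,154). The dial is at (226.5,146), with its pointer to the robot's left, between ticks 1 and 2. Now I'll fit the poses.

```bash
cat > h.py <<'E'
from rig import bot, imaging
import cv2,numpy as np
from scipy.optimize import least_squares
np.set_printoptions(precision=4,suppress=True)
M={n:imaging.camera_model(n) for n in("scene","top")}
def proj(n,P):
    m=M[n];T=np.linalg.inv(m["T"]);c=P@T[:3,:3].T+T[:3,3]
    return np.c_[c[:,0]/c[:,2]*m["fx"]+m["cx"],c[:,1]/c[:,2]*m["fy"]+m["cy"]]
def ray(n,u,v,z):
    m=M[n];d=m["T"][:3,:3]@[(u-m["cx"])/m["fx"],(v-m["cy"])/m["fy"],1];o=m["T"][:3,3]
    return o+d*(z-o[2])/d[2]
def place(L,x,y,a,):
    c,s=np.cos(a),np.sin(a);return np.c_[x+c*L[:,0]-s*L[:,1],y+s*L[:,0]+c*L[:,1],L[:,2]]
E
cat > fit.py <<'E'
from h import *
C=lambda ox,oy,px,py:(ox+(px+.5)/8-.5,oy+(py+.5)/8-.5)
c1=lambda x,y:C(160,110,x,y); c3=lambda x,y:C(270,185,x,y)
b1=lambda x,y:C(290,155,x,y); b2=lambda x,y:C(196,196,x-380,y)
# stand: entries (cam,pixel,local mm, uses corner y offset)
S=[("top",c1(432,552),(-120,-70,15),0),("scene",c3(255,185),(-120,-70,15),0),
("top",c1(378,208),(20,-72.5,50),0),("top",c1(652,160),(20,-187.5,50),0),("top",c1(697,387),(-80,-187.5,50),0),("top",c1(420,434),(-80,-72.5,50),0),
("scene",c3(63,312),(-80,-187.5,50),0),("scene",c3(155,492),(20,-187.5,50),0),("scene",c3(395,400),(20,-72.5,50),0),
("top",c1(186,350),(20,0,27),1),("top",c1(211,575),(-70,0,27),1),("top",c1(182,580),(-70,12,27),1),("scene",c3(530,285),(20,0,27),1)]
L=np.array([s[2] for s in S],float)/1e3;k=np.array([s[3] for s in S]);px=np.array([s[1] for s in S]);isT=np.array([s[0]=="top" for s in S])
def solve(L,k,px,isT,p0):
    def f(p):
        l=L.copy();l[:,1]+=k*p[3];W=place(l,*p[:3])
        return (np.where(isT[:,None],proj("top",W),proj("scene",W))-px).ravel()
    r=least_squares(f,p0,loss="soft_l1");return r.x,f(r.x).reshape(-1,2)
p,res=solve(L,k,px,isT,[.8,.1,0,.02]);print("stand",p,np.degrees(p[2]));print(res.T)
cor=place(np.array([[.02,p[3],.015]]),*p[:3])[0];print("corner",cor)
for i in(0,1): print(S[9+3*i][0],ray(S[9+3*i][0],*S[9+3*i][1],.027))
print("dial",ray("top",*c1(534,290),.058),ray("scene",*c3(228,352),.058))
a,b=ray("top",*c1(488,297),.078),ray("top",*c1(580,274),.078);print("ridge",np.degrees(np.arctan2(*(a-b)[[1,0]])))
a,b=ray("scene",*c3(270,310),.078),ray("scene",*c3(203,366),.078);print("ridge",np.degrees(np.arctan2(*(a-b)[[1,0]])))
B=[("top",b1(82,86),(75,15,20)),("top",b1(163,68),(75,-15,20)),("top",b1(268,425),(-75,-15,20)),("top",b1(193,443),(-75,15,20)),("top",b1(193,307),(-24,0,20)),("top",b1(222,405),(-64,0,20)),
("scene",b2(477,65),(-64,0,20)),("scene",b2(512,132),(-24,0,20)),("scene",b2(633,305),(75,15,20)),("scene",b2(572,325),(75,-15,20))]
L=np.array([s[2] for s in B],float)/1e3
q,res=solve(L,np.zeros(len(B)),np.array([s[1] for s in B]),np.array([s[0]=="top" for s in B]),[.6,-.3,.2,0]);print("bar",q,np.degrees(q[2]));print(res.T)
print("grasp",place(np.array([[-.042,0,0]]),*q[:3]))
cc,ss=np.cos(p[2]),np.sin(p[2]);print("final grasp",cor+[cc*-.117+ss*.015,ss*-.117-cc*.015,0])
E
python3 fit.py
```

```text
stand [0.6437 0.1549 0.2648 0.012 ] 15.173832796368995
[[ 2.0301 -2.3136 -1.8498 -0.5196  1.589   0.2533 -2.2008  0.4126  1.0642
  -2.7705  0.3624  0.284   4.6289]
 [ 3.6043 -2.0587  1.8845 -0.8803  0.914   3.9698 -0.7108  1.4426 -1.243
  -7.5447 -8.7526 -8.4582  6.2358]]
corner [0.6598 0.1717 0.015 ]
top [0.6354 0.1618 0.027 ]
scene [0.6337 0.1633 0.027 ]
dial [0.654  0.0218 0.058 ] [0.6548 0.0216 0.058 ]
ridge 105.33163614004964
ridge 120.7221631141707
bar [ 0.5384 -0.2469  0.2866  0.    ] 16.42133560344306
[[ 0.3171 -0.7283 -0.154  -0.0004 -0.0723 -0.0279 -0.237  -0.2398  0.0714
  -0.3839]
 [-0.6541 -0.8786 -0.1603  0.1351  0.2651  0.2331 -0.3147 -0.0466 -0.9565
   0.2273]]
grasp [[ 0.4981 -0.2587  0.    ]]
final grasp [0.5508 0.1266 0.015 ]
```

```bash
sed -i 's/(20,0,27),1/(-20,0,27),1/g; s/(-70,0,27),1/(-110,0,27),1/; s/(-70,12,27),1/(-110,12,27),1/; s/\[\[\.02,p/[[-.02,p/' fit.py; python3 fit.py
```

```text
stand [0.6565 0.1555 0.2034 0.0135] 11.654196475313183
[[-0.0211 -0.0114 -1.224   0.5441  0.7334 -1.0574 -1.3968 -0.4526  1.2995
  -0.8807  0.5677  0.4335  0.3918]
 [ 1.4244 -0.7331 -0.8129 -1.4429  0.7578  1.6321 -0.728   2.1512  1.201
   0.3552 -0.3216 -0.2482  0.0648]]
corner [0.6342 0.1646 0.015 ]
top [0.6354 0.1618 0.027 ]
scene [0.6337 0.1633 0.027 ]
dial [0.654  0.0218 0.058 ] [0.6548 0.0216 0.058 ]
ridge 105.33163614004964
ridge 120.7221631141707
bar [ 0.5384 -0.2469  0.2866  0.    ] 16.42133560344306
[[ 0.3171 -0.7283 -0.154  -0.0004 -0.0723 -0.0279 -0.237  -0.2398  0.0714
  -0.3839]
 [-0.6541 -0.8786 -0.1603  0.1351  0.2651  0.2331 -0.3147 -0.0466 -0.9565
   0.2273]]
grasp [[ 0.4981 -0.2587  0.    ]]
final grasp [0.5226 0.1263 0.015 ]
```

```bash
cat >> fit.py <<'E'
print("---")
def ang(A,B,z,cam="top",c=c1):
    a,b=ray(cam,*c(*A),z),ray(cam,*c(*B),z);d=b-a;return round(np.degrees(np.arctan2(d[1],d[0])),2),round(np.hypot(*d[:2])*1e3,1)
print("bolts R",ang((392,530),(305,28),.016),"slotR",ang((358,520),(300,175),.015),"slotL",ang((135,560),(98,325),.015))
print("fence in",ang((211,575),(185,350),.027),"fence out",ang((182,580),(148,345),.027),"end",ang((185,350),(298,333),.027))
print("bolts front",ang((392,530),(108,580),.016),"plate right",ang((432,552),(345,10),.015))
print("box R",ang((697,387),(652,160),.05),"L",ang((420,434),(378,208),.05),"front",ang((697,387),(420,434),.05),"back",ang((652,160),(378,208),.05))
print("tick 5",ang((535,290),(520,220),.05), "ticks0-10",ang((597,340),(487,360),.05))
print("sc slot",ang((328,200),(475,478),.015,"scene",c3),"box",ang((63,312),(155,492),.05,"scene",c3),"plate",ang((255,185),(475,598),.015,"scene",c3))
E
python3 fit.py|sed -n '/---/,$p'
python3 - <<'E'
import sys;sys.path.insert(0,'.')
from h import *
s=bot.read_state();R=s["tcp_rot"];print(np.degrees(np.arctan2(R[1,1],R[0,1])))
E
```

```text
---
bolts R (np.float64(11.57), np.float64(210.9)) slotR (np.float64(11.36), np.float64(144.0)) slotL (np.float64(11.35), np.float64(97.3))
fence in (np.float64(8.85), np.float64(91.5)) fence out (np.float64(10.54), np.float64(96.0)) end (np.float64(-80.31), np.float64(45.3))
bolts front (np.float64(101.11), np.float64(114.2)) plate right (np.float64(10.78), np.float64(227.2))
box R (np.float64(12.1), np.float64(92.9)) L (np.float64(12.14), np.float64(92.2)) front (np.float64(100.77), np.float64(109.1)) back (np.float64(101.14), np.float64(109.1))
tick 5 (np.float64(13.31), np.float64(28.8)) ticks0-10 (np.float64(101.47), np.float64(43.5))
sc slot (np.float64(10.29), np.float64(144.0)) box (np.float64(12.47), np.float64(89.4)) plate (np.float64(11.05), np.float64(210.7))
-70.3007800724986
```

Yaw is about 11.3° and the dial is at (0.654, 0.022). I'll move over the dial with the ridge between the fingers.

{"method": "drive_tool", "body": {
  "deltas": "87 30 45 0 0.15; 87 60 85 0 0.3; 87 85 125 0 0.45; 87 115 160 0 0.6; 87 145 200 0 0.75; 87 175 240 0 0.9; 87 200 280 0 1.05; 87 230 320 0 1.2; 87 260 360 0 1.35; 87 290 400 0 1.5; 70 320 440 0 1.576; 50 345 475 0 1.576"
}}

```text
time_s: 1.3
position: [0.5567, -0.1111, 0.2223]
tcp_rot: [[-0.344, 0.939, -0.0], [0.939, 0.344, 0.0], [0.0, -0.0, -1.0]]
force: [0.4, -1.4, -0.1]
opening: 0.894
grasp_force: 0.0
```

{"method": "drive_tool", "body": {
  "deltas": "45 35 48 0 0; 45 70 96 0 0; 45 98 135 0 0; 45 98 135 -10 0; 45 98 135 -30 0; 45 98 135 -50 0; 45 98 135 -70 0; 45 98 135 -90 0; 45 98 135 -105 0; 45 98 135 -105 0"
}}

```text
time_s: 2.3
position: [0.6513, 0.0214, 0.1146]
tcp_rot: [[-0.342, 0.94, -0.006], [0.94, 0.342, 0.001], [0.003, -0.006, -1.0]]
force: [-1.3, 0.1, -0.4]
opening: 0.516
grasp_force: 0.0
```

Run:
```python
from h import *
t=[]
for n,(x,y,w,h) in {"scene":(260,150,100,100),"top":(180,80,100,100)}.items():
    im=imaging.capture(n);t.append(cv2.resize(im[y:y+h,x:x+w,::-1],(400,400),interpolation=cv2.INTER_CUBIC))
cv2.imwrite("pics/d1.png",np.hstack(t));s=bot.read_state();print(s["time_s"],s["position"],s["joint_positions"],s["force"])
```

```text
2.4 [0.6536 0.0213 0.1174] [ -7.9044  39.4836  82.6971  -0.0062  57.8519 -27.8789] [0.9452 1.1459 0.8148]
```

View pics/d1.png

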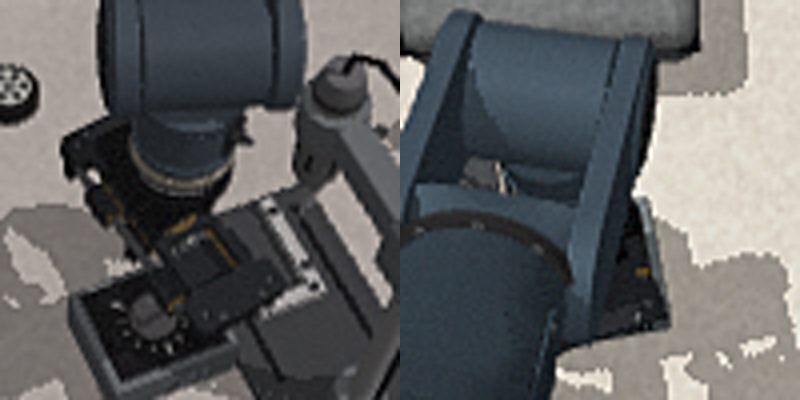

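The fingers straddle the dial: grip tips at about (175,300) in the left crop, over the ridge. I'll check the wrist height against the drill.

Run:
```python
from h import *
for z in (.2,.25,.3,.35,.4,.45): print(z,(proj("scene",np.array([[.654,.021,z]]))-[260,150])*4,(proj("top",np.array([[.654,.021,z]]))-[180,80])*4+[400,0])
# drill top & chuck, corner est
c,s=np.cos(.197),np.sin(.197);d=np.array([.6342-.02*c+.015*s,.1635-.02*s-.015*c]);print(d)
for z in(.115,.247,.315,.375): print(z,(proj("scene",np.array([[*d,z]]))-[260,150])*4)
```

```text
0.2 [[166.3206 226.9346]] [[572.2377 211.3635]]
0.25 [[172.4607 191.6117]] [[566.4141 189.872 ]]
0.3 [[179.1318 153.2337]] [[560.0313 166.3167]]
0.35 [[186.406  111.3864]] [[553.0047 140.3852]]
0.4 [[194.3689  65.5771]] [[545.2315 111.6989]]
0.45 [[203.1231  15.2152]] [[536.5863  79.7941]]
[0.6175 0.1449]
0.115 [[293.8109 216.4184]]
0.247 [[323.0151 125.0115]]
0.315 [[340.6144  69.9267]]
0.375 [[357.9215  15.7566]]
```

{"method": "drive_tool", "body": {
  "deltas": "45 0 0 -20 0; 45 0 0 -40 0; 45 0 0 -55 0; 45 0 0 -55 0; 0 0 0 -55 0; 0 0 0 -55 0; 0 0 0 -55 0; 0 0 0 -55 0; 0 0 0 -55 0; 0 0 0 -55 0"
}}

```text
time_s: 3.4
position: [0.6533, 0.0214, 0.0631]
tcp_rot: [[-0.342, 0.94, -0.001], [0.94, 0.342, -0.0], [-0.0, -0.001, -1.0]]
force: [-1.4, -0.6, 3.7]
opening: 0.137
grasp_force: 29.8
```

The ridge is gripped at 12 mm. Next I turn the dial clockwise to yaw 11.3°.

{"method": "drive_tool", "body": {
  "deltas": "0 0 0 0 -0.14; 0 0 0 0 -0.28; 0 0 0 0 -0.42; 0 0 0 0 -0.56; 0 0 0 0 -0.7; 0 0 0 0 -0.84; 0 0 0 0 -0.98; 0 0 0 0 -1.12; 0 0 0 0 -1.26; 0 0 0 0 -1.4"
}}

```text
time_s: 4.4
position: [0.6518, 0.0219, 0.063]
tcp_rot: [[0.871, 0.492, -0.004], [0.492, -0.871, 0.001], [-0.003, -0.002, -1.0]]
force: [-3.7, -0.0, 6.0]
opening: 0.136
grasp_force: 29.8
```

{"method": "drive_tool", "body": {
  "deltas": "0 0 0 0 -0.12; 0 0 0 0 -0.24; 0 0 0 0 -0.323; 0 0 0 0 -0.323; 0 0 0 0 -0.323; 0 0 0 0 -0.323; 0 0 0 0 -0.323"
}}

```text
time_s: 5.1
position: [0.6517, 0.0223, 0.063]
tcp_rot: [[0.981, 0.195, -0.004], [0.195, -0.981, 0.001], [-0.004, -0.002, -1.0]]
force: [-5.1, 1.4, 6.5]
opening: 0.131
grasp_force: 29.9
```

{"method": "drive_tool", "body": {
  "deltas": "45 0 0 0 0; 45 0 0 0 0; 45 0 0 0 0; 45 0 0 15 0; 45 0 0 35 0; 45 0 -40 35 0; 45 0 -80 50 0; 60 -30 -120 70 0; 80 -60 -160 70 0; 87 -90 -200 70 0; 87 -120 -240 70 0; 87 -150 -280 70 0"
}}

```text
time_s: 6.3
position: [0.5051, -0.2573, 0.1339]
tcp_rot: [[0.981, 0.196, 0.002], [0.196, -0.981, -0.001], [0.001, 0.002, -1.0]]
force: [0.5, -0.6, 0.1]
opening: 0.888
grasp_force: 0.0
```

Run:
```python
from h import *
t=[]
for n,(x,y,w,h) in {"scene":(270,185,100,100),"top":(160,105,100,100)}.items():
    im=imaging.capture(n);t.append(cv2.resize(im[y:y+h,x:x+w,::-1],(400,400),interpolation=cv2.INTER_CUBIC))
    if n=="top":t.append(cv2.resize(im[125:170,205:250,::-1],(400,400),interpolation=cv2.INTER_CUBIC))
t=[t[0],t[2]]
cv2.imwrite("pics/d2.png",np.hstack(t));s=bot.read_state();print(s["time_s"],s["position"],s["joint_positions"],s["force"])
```

```text
6.4 [ 0.5032 -0.2609  0.1337] [-38.6437  32.5528  95.3422  -0.1263  51.9994  40.5708] [0.4221 1.1096 0.8383]
```

View pics/d2.png

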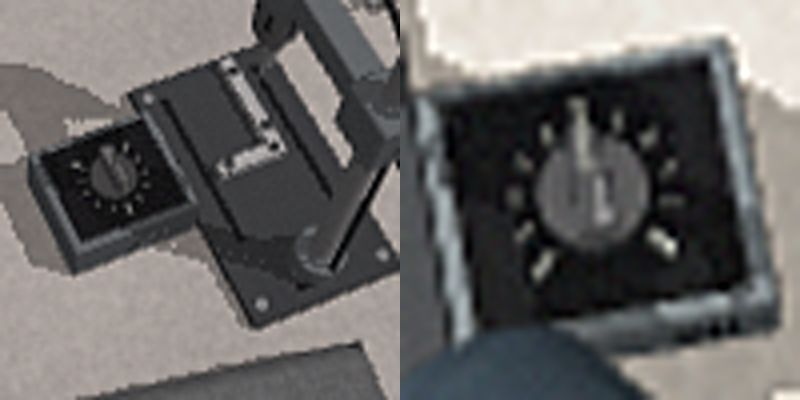

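The ridge and pointer line up with tick 5, at about (580,110) in the right crop. Next is the bar.

{"method": "drive_tool", "body": {
  "deltas": "70 -6 -1 -30 0.09; 60 -6 -1 -60 0.09; 60 -6 -1 -90 0.09; 60 -6 -1 -115 0.09; 60 -6 -1 -128 0.09; 60 -6 -1 -128 0.09; 0 -6 -1 -128 0.09; 0 -6 -1 -128 0.09; 0 -6 -1 -128 0.09; 0 -6 -1 -128 0.09; 0 -6 -1 -128 0.09; 0 -6 -1 -128 0.09"
}}

```text
time_s: 7.6
position: [0.5003, -0.257, 0.0053]
tcp_rot: [[0.959, 0.283, 0.001], [0.283, -0.959, -0.001], [0.001, 0.001, -1.0]]
force: [0.5, -0.8, 5.1]
opening: 0.339
grasp_force: 30.0
```

{"method": "drive_tool", "body": {
  "deltas": "0 0 0 0 0; 0 0 0 10 0; 0 0 0 40 0; 0 0 0 80 0; 0 0 0 110 0; 0 0 0 110 0"
}}

```text
time_s: 8.2
position: [0.5019, -0.2579, 0.1184]
tcp_rot: [[0.959, 0.283, 0.006], [0.283, -0.959, -0.005], [0.005, 0.006, -1.0]]
force: [0.5, -0.9, -2.6]
opening: 0.342
grasp_force: 30.0
```

Run:
```python
from h import *
t=[]
for n,(x,y,w,h) in {"scene":(180,150,100,100),"top":(260,105,100,100)}.items():
    im=imaging.capture(n);t.append(cv2.resize(im[y:y+h,x:x+w,::-1],(400,400),interpolation=cv2.INTER_CUBIC))
cv2.imwrite("pics/d3.png",np.hstack(t));s=bot.read_state();print(s["time_s"],s["position"],s["joint_positions"],s["force"],s["opening"]*87,np.degrees(np.arctan2(*s["tcp_rot"][[1,0],1])))
```

```text
8.3 [ 0.4993 -0.2561  0.1146] [-38.5565  33.9038  96.8445  -0.0057  49.2826  35.0012] [-0.2828  0.3401 -2.7256] 30.044055535100977 -73.55400923543363
```

View pics/d3.png

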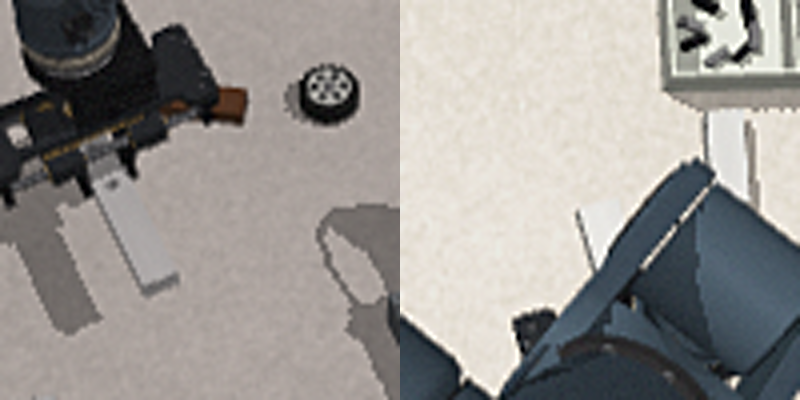

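The bar is held level at 30 mm with its blank end forward. I'll carry it to a pose short of the corner.

{"method": "drive_tool", "body": {
  "deltas": "0 -5 40 0 -0.01; 0 -10 85 0 -0.02; 0 -15 130 0 -0.04; 0 -20 175 0 -0.06; 0 -25 220 0 -0.08; 0 -31 265 0 -0.09; 0 -31 310 0 -0.09; 0 -31 345 0 -0.09; 0 -31 358 0 -0.09; 0 -31 358 -30 -0.09; 0 -31 358 -60 -0.09; 0 -31 358 -75 -0.09"
}}

```text
time_s: 9.5
position: [0.4664, 0.1011, 0.0365]
tcp_rot: [[0.981, 0.196, -0.006], [0.196, -0.981, -0.0], [-0.006, -0.001, -1.0]]
force: [-0.5, -1.4, -3.1]
opening: 0.345
grasp_force: 30.0
```

Run:
```python
from h import *
t=[]
for n,(x,y,w,h) in {"scene":(290,180,80,80),"top":(160,130,80,80)}.items():
    im=imaging.capture(n);cv2.imwrite(f"pics/f_{n}.png",im[...,::-1])
    t.append(cv2.resize(im[y:y+h,x:x+w,::-1],(400,400),interpolation=cv2.INTER_CUBIC))
cv2.imwrite("pics/d4.png",np.hstack(t));s=bot.read_state();print(s["time_s"],s["position"],s["joint_positions"],s["force"],s["opening"]*87,np.degrees(np.arctan2(*s["tcp_rot"][[1,0],1])))
```

```text
9.6 [0.4661 0.1009 0.0365] [ -1.2364  38.133  110.9745  -0.021   31.3611  77.5388] [-0.7705  0.3615 -2.318 ] 29.663291387018653 -78.75761480332646
```

View pics/d4.png

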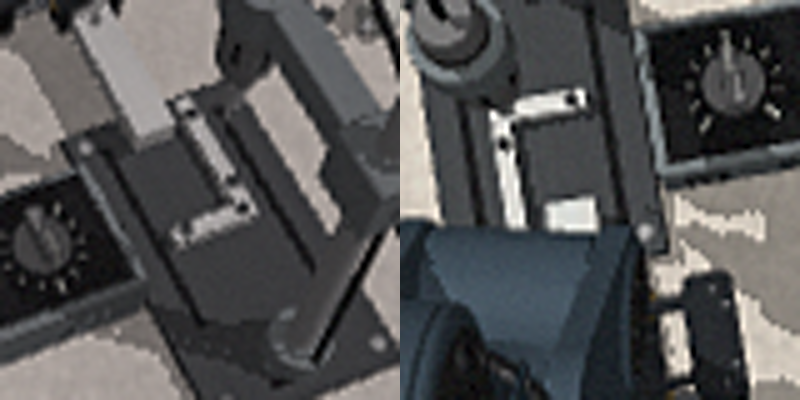

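Run:
```python
from h import *
a=ray("top",188.6,170.2,.051);b=ray("top",199.0,169.0,.051);k=ray("top",183.4,153.9,.027)
sa=ray("scene",290+133/5-.4,180+148/5-.4,.051);sb=ray("scene",290+173/5-.4,180+128/5-.4,.051)
R=np.array([[.9806,.196],[-.196,.9806]])
print(a,b,k);print([R@(p-k)[:2] for p in(a,b)]);print(sa,sb,[R@(p-k)[:2] for p in(sa,sb)])
g=np.array([.4668,.0989]);print("predicted end centre",g+.117*R[0], "top mean",(a+b)/2)
```

```text
[0.5764 0.1372 0.051 ] [0.5807 0.105  0.051 ] [0.6335 0.1599 0.027 ]
[array([-0.0604, -0.0111]), array([-0.0625, -0.0434])]
[0.5912 0.1021 0.051 ] [0.5811 0.1335 0.051 ] [array([-0.0527, -0.0484]), array([-0.0565, -0.0156])]
predicted end centre [0.5815 0.1218] top mean [0.5786 0.1211 0.051 ]
```

{"method": "drive_tool", "body": {
  "deltas": "0 0 0 -8 0; 0 0 0 -14 0; 0 0 0 -16 0; 0 0 0 -16 0; 0 0 0 -16 0"
}}

```text
time_s: 10.1
position: [0.4691, 0.1015, 0.0239]
tcp_rot: [[0.981, 0.196, 0.001], [0.196, -0.981, -0.0], [0.001, 0.0, -1.0]]
force: [-0.6, 0.3, -3.2]
opening: 0.338
grasp_force: 30.0
```

{"method": "drive_tool", "body": {
  "deltas": "0 0 0 -2 0; 0 0 0 -3.5 0; 0 0 0 -3.5 0; 0 0 0 -3.5 0"
}}

```text
time_s: 10.5
position: [0.4691, 0.1015, 0.0202]
tcp_rot: [[0.981, 0.196, 0.001], [0.196, -0.981, 0.0], [0.001, 0.0, -1.0]]
force: [-1.1, -0.0, -0.9]
opening: 0.341
grasp_force: 30.0
```

{"method": "drive_tool", "body": {
  "deltas": "0 15 3 0 0; 0 29 6 0 0; 0 40 8 0 0; 0 48 9.5 0 0; 0 48 9.5 0 0; 0 48 9.5 0 0"
}}

```text
time_s: 11.1
position: [0.5183, 0.1111, 0.0202]
tcp_rot: [[0.981, 0.196, 0.003], [0.196, -0.981, 0.0], [0.003, 0.001, -1.0]]
force: [0.7, 0.0, -0.1]
opening: 0.344
grasp_force: 30.0
```

{"method": "drive_tool", "body": {
  "deltas": "0 -0.8 4 0 0; 0 -1.6 8 0 0; 0 -2 10 0 0; 0 -2 10 0 0; 0 -2 10 0 0"
}}

```text
time_s: 11.6
position: [0.5146, 0.1213, 0.0202]
tcp_rot: [[0.981, 0.196, -0.0], [0.196, -0.981, 0.0], [-0.0, -0.0, -1.0]]
force: [0.3, 0.4, 3.0]
opening: 0.342
grasp_force: 30.0
```

{"method": "drive_tool", "body": {
  "deltas": "0 3 0.6 0 0; 0 6 1.2 0 0; 0 6 1.2 0 0; 0 6 1.2 0 0"
}}

```text
time_s: 12.0
position: [0.5161, 0.122, 0.0202]
tcp_rot: [[0.981, 0.196, -0.01], [0.196, -0.981, -0.001], [-0.01, -0.001, -1.0]]
force: [-6.3, -2.3, 11.7]
opening: 0.346
grasp_force: 30.0
```

{"method": "drive_tool", "body": {
  "deltas": "0 0 0 1 0; 0 0 0 1 0; 0 0 0 1 0; 0 0 0 1 0; 0 0 0 1 0"
}}

```text
time_s: 12.5
position: [0.5208, 0.1222, 0.0207]
tcp_rot: [[0.981, 0.196, -0.0], [0.196, -0.981, 0.0], [-0.0, -0.0, -1.0]]
force: [-0.7, 0.2, -1.6]
opening: 0.336
grasp_force: 30.0
```

{"method": "drive_tool", "body": {
  "deltas": "0 -0.6 3 0 0; 0 -0.8 4 0 0; 0 -0.8 4 0 0; 0 -0.8 4 0 0; 0 -0.8 4 0 0"
}}

```text
time_s: 13.0
position: [0.5201, 0.1262, 0.021]
tcp_rot: [[0.981, 0.196, 0.0], [0.196, -0.981, -0.0], [0.0, 0.0, -1.0]]
force: [0.6, -0.1, -2.5]
opening: 0.345
grasp_force: 30.0
```

{"method": "drive_tool", "body": {
  "deltas": "0 -0.4 2 0 0; 0 -0.6 3 0 0; 0 -0.6 3 0 0; 0 -0.6 3 0 0; 0 -0.6 3 0 0"
}}

```text
time_s: 13.5
position: [0.5196, 0.1285, 0.0211]
tcp_rot: [[0.981, 0.196, 0.0], [0.196, -0.981, -0.001], [0.0, 0.001, -1.0]]
force: [-0.1, -5.7, -2.0]
opening: 0.343
grasp_force: 30.0
```

{"method": "drive_tool", "body": {
  "deltas": "0 2 0.4 0 0; 0 3 0.6 0 0; 0 3 0.6 0 0; 0 3 0.6 0 0; 0 3 0.6 0 0"
}}

```text
time_s: 14.0
position: [0.5205, 0.1287, 0.0208]
tcp_rot: [[0.981, 0.196, -0.004], [0.196, -0.981, -0.002], [-0.004, 0.001, -1.0]]
force: [-3.2, -7.5, -1.0]
opening: 0.339
grasp_force: 30.0
```

{"method": "drive_tool", "body": {
  "deltas": "0 2 0.4 0 0; 0 3 0.6 0 0; 0 3 0.6 0 0; 0 3 0.6 0 0; 0 3 0.6 0 0"
}}

```text
time_s: 14.5
position: [0.5229, 0.1291, 0.0207]
tcp_rot: [[0.981, 0.196, -0.006], [0.196, -0.981, -0.002], [-0.006, 0.001, -1.0]]
force: [-3.7, -8.2, -1.0]
opening: 0.342
grasp_force: 30.0
```

Run:
```python
from h import *
t=[]
for n,(x,y,w,h) in {"scene":(295,180,60,60),"top":(160,130,60,60)}.items():
    im=imaging.capture(n)
    t.append(cv2.resize(im[y:y+h,x:x+w,::-1],(400,400),interpolation=cv2.INTER_CUBIC))
cv2.imwrite("pics/d5.png",np.hstack(t));s=bot.read_state();print(s["time_s"],s["position"],s["force"],s["moment"],s["opening"]*87,np.degrees(np.arctan2(*s["tcp_rot"][[1,0],1])))
```

```text
14.6 [0.5229 0.1291 0.0207] [-3.5583 -8.8562 -1.93  ] [-1.3495  0.5243 -0.1664] 30.074948825106517 -78.68544648627928
```

View pics/d5.png

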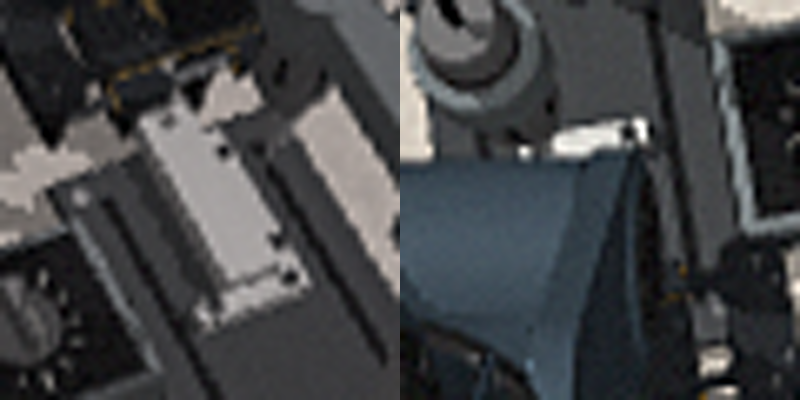

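The bar lies flush along the side fence, and only a thin seam remains at the end fence, at about (250,275). I'll keep pushing in x.

{"method": "drive_tool", "body": {
  "deltas": "0 2 0.4 0 0; 0 3 0.6 0 0; 0 3 0.6 0 0; 0 3 0.6 0 0; 0 3 0.6 0 0"
}}

```text
time_s: 15.1
position: [0.5247, 0.1295, 0.0206]
tcp_rot: [[0.98, 0.196, -0.008], [0.196, -0.981, -0.002], [-0.008, 0.001, -1.0]]
force: [-5.0, -8.4, -0.3]
opening: 0.338
grasp_force: 30.0
```

{"method": "drive_tool", "body": {
  "deltas": "0 2 0.4 0 0; 0 3 0.6 0 0; 0 3 0.6 0 0; 0 3 0.6 0 0; 0 3 0.6 0 0"
}}

```text
time_s: 15.6
position: [0.5247, 0.1295, 0.0205]
tcp_rot: [[0.98, 0.197, -0.014], [0.197, -0.98, -0.003], [-0.015, 0.0, -1.0]]
force: [-9.9, -11.0, 4.4]
opening: 0.341
grasp_force: 30.0
```

{"method": "drive_tool", "body": {
  "deltas": "0 0.5 1.2 0.4 0; 0 1 2 0.4 0; 0 1 2 0.4 0; 0 1 2 0.4 0; 0 1 2 0.4 0"
}}

```text
time_s: 16.1
position: [0.5247, 0.1296, 0.0206]
tcp_rot: [[0.98, 0.198, -0.017], [0.198, -0.98, -0.006], [-0.018, 0.002, -1.0]]
force: [-9.8, -18.3, 3.6]
opening: 0.344
grasp_force: 30.0
```

{"method": "drive_tool", "body": {
  "deltas": "0 1 0.2 0.3 0; 0 1.5 0.3 0.3 0; 0 1.5 0.3 0.3 0; 0 1.5 0.3 0.3 0; 0 1.5 0.3 0.3 0"
}}

```text
time_s: 16.6
position: [0.5247, 0.1297, 0.0206]
tcp_rot: [[0.98, 0.198, -0.02], [0.198, -0.98, -0.006], [-0.021, 0.002, -1.0]]
force: [-12.5, -19.1, 3.1]
opening: 0.341
grasp_force: 30.0
```

{"method": "drive_tool", "body": {
  "deltas": "0 1 -0.3 0.3 0; 0 1.6 -0.5 0.3 0; 0 1.6 -0.5 0.3 0; 0 1.6 -0.5 0.3 0; 0 1.6 -0.5 0.3 0; 0 1.6 -0.5 0.3 0; 0 1.6 -0.5 0.3 0"
}}

```text
time_s: 17.3
position: [0.5247, 0.1296, 0.0206]
tcp_rot: [[0.98, 0.198, -0.023], [0.198, -0.98, -0.006], [-0.024, 0.001, -1.0]]
force: [-13.0, -18.0, 2.9]
opening: 0.342
grasp_force: 30.0
```

```bash
python3 -c "
from rig import bot
s=bot.read_state();print(s['position'],s['force'],s['grasp_force']);print(bot.hand_in())"
```

```text
[0.52472241 0.12960713 0.02057463] [-12.98000374 -17.96559588   2.92805144] 30.018154978752136
the job is handed in; nothing more can be done
None
```

I turned the dial to 5 and handed the job in with the bar still gripped and pressed about 16 N towards the end fence and 15 N towards the side fence. It was no longer moving. The dial and side fence showed in the pictures; end-fence contact is inferred from the forces, and no verdict was returned.

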